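# Clamp a hard drive in the holding jig

## Task

Get the hard drive clamped for service: push it gently along the bed of the holding jig until it is fully home against the end stop. Then turn the black knob on the blue bridge clockwise until you feel the foot touch the drive, and from that touch add a quarter turn more - not loose, not over-tightened. Let go of the knob, and leave the yellow parts tub, the yellow snips and the black tape roll where they are.

Things in the scene. Friction and masses are not known exactly. Their poses are not given: they have to be found in the camera images.
- bed: Jig's aluminium bed plate, 240 x 166 x 10 mm, fixed. Origin on its centre line at bench height; +x is the way the drive is pushed (about world +y; yaw varies). Plate spans x -128 to +112 mm. Two black skids (tops 16 mm above bench, inner edges y +-35 mm) carry the drive; side guides, inner faces y +-53, tops 24 mm above bench. Between the skids fingers can go down to 3 mm over the plate.
- stop_face (a point): Centre of the face of the steel end stop that the drive must meet, 26 mm above the bench, at x = 90 mm on the bed's centre line. Axes as the bed's. The stop is 84 mm wide, its top 32 mm above the bench.
- press: Fixed blue bridge across the drive's path: 36 mm along the bed's x, 162 mm across, beam top 90 mm above the bench. Origin on the knob's axis, 50 mm from the bed's origin along the bed's x, 10 mm above the bench; axes as the bed's. The drive passes under it. Below the beam a screw with a round 31 mm foot moves straight down as the knob is tightened.
- knob_grip (a point): Point on the knob's vertical axis at the height to grip, 120 mm above the bench. Fluted black knob, 42 mm diameter, 100 to 132 mm above the bench, yellow index line on top; graspable at any yaw. It turns about the vertical, stays at its height and stays where it is left. Clockwise seen from above tightens: foot down 16 mm a turn. Friction 0.25 N m (at rest it may act either way).
- knob_top (a point): Centre of the knob's top, 132 mm above the bench. Feel of the knob: the foot starts 4 to 9.5 mm (0.24 to 0.6 turn, not measured, varies) above the drive. The foot is spring-preloaded: at the touch the turning moment steps up by about 0.11 N m within some 15 degrees, then grows by 0.07 N m over the next quarter turn, while the force on the drive grows from 45 to about 73 N.
- drive: Silver hard drive lying flat on the skids between the guides, label up, 0.4 to 0.8 kg, loose; 150 mm long (its x, along the bed's +x), 102 mm wide, 26 mm high. Origin under its middle, 14 mm above the bench. It starts 25 to 55 mm short of the stop.
- drive_centre (a point): Middle of the drive, half-way up: 26 mm above the bench. The leading end is 75 mm ahead of it along the bed's +x; the trailing end (push on its middle) 72 mm behind it. Fully home this point is 75 mm before the stop's face.
- tub: Bystander: small open yellow parts tub, 69 x 105 x 36 mm, loose on the bench. Origin under its centre.
- snips: Bystander: snips with yellow grips lying flat, 91 x 163 x 14 mm, loose. Origin under its centre.
- tape: Bystander: roll of black tape lying flat, 62 mm diameter, 19 mm high, loose. Origin under its centre.
There are look-alikes about, which are no part of the job. Leave any red look-alike of the drive alone.

How it is judged (in metres and radians):
On the way, in this order (a step that is already met when the one before it is completed fails the run):
1. the drive is pushed home against the end stop (x of drive_centre in the frame of bed above 0.0125 m and contact force between drive and press below 3 N), for 0.2 s.
2. the foot touches the drive (contact force between drive and press above 15 N), for 0.1 s.
At the end, for the whole second after the job is handed in: The drive lies at rest against the end stop (within 2.5 mm), and the foot presses on it as after a quarter turn past the touch: 60 to 86 N, that is about 45 to 130 degrees past the touch (x of drive_centre in the frame of bed above 0.0125 m and contact force between drive and press between 60 and 86 N and linear speed of drive below 0.01 m/s).
It fails at once if the clamp is over-tightened: the foot presses on the drive with more than 95 N (about 160 degrees past the touch) (contact force between drive and press above 95 N).
It fails at once if the drive is pushed with more than 25 N (contact force between the fingers and drive above 25 N).
It fails at once if the parts tub is moved by more than 20 mm (distance of tub from where it was at the start of the episode above 0.02 m).
It fails at once if the pair of snips is moved by more than 20 mm (distance of snips from where it was at the start of the episode above 0.02 m).
It fails at once if the tape roll is moved by more than 20 mm (distance of tape from where it was at the start of the episode above 0.02 m).
It also fails if it takes over 72 s, if anything falls off the work surface, if the arm or the gripper's body presses on something with over 40 N, if the wrist force passes 120 N, or if a joint passes its speed limit or range.

## Robot

A 6-joint arm with a two-finger parallel gripper is mounted at the origin on the work surface; the furniture and walls round the work are solid. World frame = base frame: x ahead of the robot, y to its left, z up, the work surface at z = 0. Lengths are in mm, angles in rad, forces in N, time in s.
With the tool pointing down it reaches from about 350 to 975 mm from the base axis. Payload 7.1 kg.
Tool frame: the origin (TCP) lies between the finger pads; the fingertips stand 14 mm ahead of it and the grasp point (between the pads) lies 5 mm behind it; z points along the fingers, y is the direction in which the jaws open and shut (so a half turn about z gives the same grasp; the last joint's range is limited). The gripper opens to 88 mm and grips with 3 to 60 N. Pads are 20 mm wide; open, the fingers measure 115 mm over their backs; the gripper's body (75 mm by 178 mm) begins 61 mm behind the grasp point.
Start: joints at [-1.215, 0.423, 1.63, -0, 1.089, -0.019], TCP at [228.82, -581.589, 236.675] pointing down, gripper open.
Joint ranges: [-3, 3], [-0.9, 2.11], [0.09, 2.58], [-1.31, 4.45], [0.11, 2.69], [-2.54, 2.54]. Speed limits (rad/s): [2.39, 2.39, 3.01, 3.14, 3.14, 3.14].

## Interface

Orientations are given as a rotation vector (axis times angle).
In Python, from workcell import get_obs, get_image, calibration, close_job, regions_of, place_of gives the robot as it stands.
- The arm moves only by the tool move_arm, never from a script. Its argument "deltas" is a list of rows, each a list of 5 numbers: the closure in counts, from 0 (fully open) to 255 (shut), then the shift along the tool's x, y, z in m, then the turn about the tool's z in rad. In form: [[grip, x, y, z, roll], ...]. A call has 1 to 5 rows; each row is the pose to reach, as a shift and turn from the pose commanded when the call began, along the tool's axes at that moment; what a row does not reach only later rows make up. A row lasts 1/12 s, in which the tool goes at most 41.7 mm and 7.16 degrees, less where a joint would pass 70% of its speed; a pose out of reach is approached as far as the arm can. A call with a gripper value outside its range is refused whole. The fingers move at their own pace and stop on an object; the grip force is fixed at half the most. Time passes only in rows, so rows that repeat a pose let the fingers close. It gives the time, the measured TCP pose, the force and the opening at its end, in the units of the state.
- get_obs(): the state, without advancing time (a new reading comes with each control period).
- get_image(name): name is "side" or "top" or "wrist"; returns the picture (384x512x3 uint8, blue, green, red); there is no depth.
- calibration(name): a dict with "intrinsics" (3x3 intrinsics, pixels), "distortion" ([k1, k2, p1, p2, k3] as OpenCV has them; the pictures are not rectified), "world_to_cam" (4x4, takes a point from world to camera coordinates); the wrist camera has in their place "hand_eye" (4x4, takes a point from camera to tool coordinates, whose origin is the TCP and whose axes are the flange's). Camera axes: x right, y down, z forward; pixel columns grow to the right and rows downward; lengths in mm; the calibration is good to about 2 mm. A picture is of the moment at which its call begins: read the wrist's pose just before it. calibration takes no time and is no camera call.
- close_job(): hands the job in, once; it reports no verdict.
Trained networks look in the newest picture that a camera, given by its name, has taken for a name from the list of things; names that differ only in an ending like _2 or _b are one class to them, and where a whole thing is asked for, a point or a joint stands for the part that bears it (a point fixed in the world has none). Each returns a list of dicts, best first, with "conf" (0 to 1); they miss things now and then, are a little off and sometimes report something else, mostly with a low value. They report only what shows in the picture. A call takes as long as a camera call. They do not tell look-alikes from the thing itself.
- regions_of(camera, name): "region" (384x512 bool, what is visible of it).
- place_of(camera, name): "location" ([x, y, z] in mm, in world coordinates, good to about 4 mm: a listed point, or the origin of a listed thing).
The state is a dict: "t": time; "qpos": joint angles; "qvel": joint speeds; "joint_torque": joint torques, N m; "ee_pos": TCP position; "orientation": TCP orientation; "ft_force": force on the tool from outside, world axes, zero at the start; "moment": the same for the moment, N m; "width": finger opening in mm.
Only numpy, scipy, OpenCV 4.12 (cv2) and the standard library are available. Lean on these libraries where they do the work, as an engineer would, in place of code of your own. Each camera call takes 0.05 s, during which the arm holds its last target.

## Working session

There is one attempt and no reset: what is moved stays moved. The work goes in short steps, Python scripts to look and compute and a tool call to move; the robot and the scene stay as the last step left them, time stands still between calls to the robot, and variables do not carry over. Pictures are saved under pics/ and viewed, and the job is handed in when it is done.

Besides the shell and the picture viewer there is one more tool, called after "Emit:" as name(argument=value, ...) on one line, values as JSON. move_arm: Moves the arm, as the interface text tells. Its arguments: {"type":"object","properties":{"deltas":{"type":"array","items":{"type":"array","items":{"type":"number"}}}},"required":["deltas"]}

```bash
mkdir -p pics; ls
cat > h.py <<'E'
import numpy as np, cv2
from workcell import *
E
python3 - <<'E'
from h import *
o=get_obs(); print({k:np.round(v,3).tolist() for k,v in o.items()})
for c in ["top","side"]:
    cv2.imwrite(f"pics/{c}0.png",get_image(c))
    for n in ["bed","stop_face","press","knob_grip","knob_top","drive","drive_centre","tub","snips","tape"]:
        try: print(c,n,[(np.round(r["location"],1).tolist(),round(r["conf"],2)) for r in place_of(c,n)][:3])
        except Exception as e: print(c,n,e)
print(get_obs()["t"])
E
```

```text
pics
{'t': 0.0, 'qpos': [-1.215, 0.424, 1.631, -0.0, 1.089, -0.019], 'qvel': [0.001, 0.001, -0.0, -0.001, 0.001, -0.001], 'joint_torque': [-0.002, -54.463, -27.366, 0.064, 0.023, -0.0], 'ee_pos': [228.648, -581.103, 235.908], 'orientation': [-3.085, -0.585, 0.0], 'ft_force': [0.431, -0.598, 0.741], 'moment': [-0.003, 0.015, 0.024], 'width': 87.869}
top bed [([500.8, 219.3, -4.6], 0.67)]
top stop_face [([505.3, 309.4, 20.6], 0.56)]
top press [([503.9, 265.4, 9.6], 0.72)]
top knob_grip [([508.0, 270.6, 118.1], 0.6)]
top knob_top [([510.3, 266.4, 128.9], 0.58), ([510.4, 310.1, 20.4], 0.19)]
top drive [([501.0, 199.0, 13.2], 0.76), ([155.2, 312.3, -0.2], 0.74)]
top drive_centre [([158.0, 315.0, 11.7], 0.97), ([498.0, 202.0, 28.0], 0.58)]
top tub [([397.4, -333.8, -1.9], 0.88), ([504.9, 267.7, 118.4], 0.33)]
top snips [([413.8, -128.8, -4.7], 0.59)]
top tape [([324.0, 347.2, 1.6], 0.75)]
side bed [([500.8, 220.0, 1.6], 0.68)]
side stop_face [([506.2, 305.7, 27.2], 0.59)]
side press [([507.6, 260.1, 8.8], 0.72), ([509.2, 306.5, 26.2], 0.56)]
side knob_grip [([509.5, 268.3, 116.8], 0.87)]
side knob_top [([509.5, 265.9, 133.8], 0.83)]
side drive [([499.9, 201.2, 14.7], 0.86), ([160.1, 314.9, -3.8], 0.75)]
side drive_centre [([499.5, 202.3, 27.0], 0.8)]
side tub [([397.8, -329.3, 3.8], 0.81)]
side snips [([418.0, -132.9, -0.3], 0.49)]
side tape [([321.5, 348.2, -0.1], 0.78)]
1.1
```

View pics/top0.png

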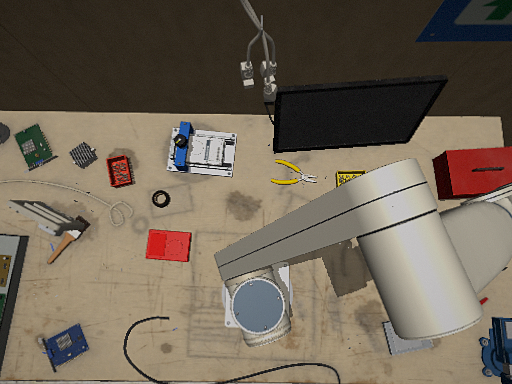

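View pics/side0.png

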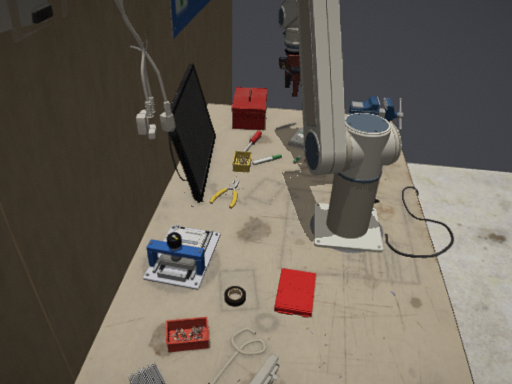

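```bash
cat >> h.py <<'E'
from scipy.spatial.transform import Rotation as Ro
def proj(c,P):
    k=calibration(c);T=np.array(k["world_to_cam"]);K=np.array(k["intrinsics"]);D=np.array(k["distortion"])
    return cv2.projectPoints(np.array(P,float).reshape(-1,1,3),cv2.Rodrigues(T[:3,:3])[0],T[:3,3],K,D)[0].reshape(-1,2)
def ray(c,uv):
    k=calibration(c);T=np.array(k["world_to_cam"]);K=np.array(k["intrinsics"],float);D=np.array(k["distortion"],float)
    p=cv2.undistortPoints(np.array([[uv]],float),K,D)[0,0]
    d=T[:3,:3].T@np.array([p[0],p[1],1]);return -T[:3,:3].T@T[:3,3],d/np.linalg.norm(d)
def tri(uvt,uvs):
    A=[];b=[]
    rs=[ray("top",uvt),ray("side",uvs)]
    for o,d in rs:
        M=np.eye(3)-np.outer(d,d);A.append(M);b.append(M@o)
    x=np.linalg.lstsq(np.vstack(A),np.hstack(b),rcond=None)[0]
    return x.round(0), [round(float(np.linalg.norm((np.eye(3)-np.outer(d,d))@(x-o))),1) for o,d in rs]
def yaw(o=None):
    o=o or get_obs(); x=Ro.from_rotvec(o["orientation"]).apply([1,0,0]); return np.arctan2(x[1],x[0])
def todelta(target,o=None):
    o=o or get_obs(); return Ro.from_rotvec(o["orientation"]).inv().apply(np.array(target)-o["ee_pos"])/1000
def st():
    o=get_obs();print({k:np.round(v,3).tolist() for k,v in o.items() if k in("t","qpos","ee_pos","ft_force","moment","width")},"yaw",round(np.degrees(yaw(o)),2));return o
E
python3 - <<'E'
from h import *
print(tri((275,88),(188,68)),tri((275,150),(205,197)),tri((275,88),(205,197)),tri((275,150),(188,68)))
o=st()
for t in [(300,-420,330),(420,-150,330),(460,150,330)]: print(t,todelta(t,o).round(3))
E
```

```text
(array([517., -36., 498.]), [1.8, 1.8]) (array([496., -60.,  29.]), [7.7, 7.7]) (array([583., -39., 103.]), [115.0, 115.0]) (array([441., -27., 484.]), [72.5, 72.5])
{'t': 1.1, 'qpos': [-1.215, 0.423, 1.63, -0.0, 1.089, -0.019], 'ee_pos': [228.814, -581.578, 236.672], 'ft_force': [-0.191, 1.033, 0.161], 'moment': [-0.013, 0.033, -0.007], 'width': 87.8} yaw 21.48
(300, -420, 330) [ 0.125 -0.124 -0.093]
(420, -150, 330) [ 0.336 -0.332 -0.093]
(460, 150, 330) [ 0.483 -0.596 -0.093]
```

Run:
```python
from h import *
o=st()
for t in [(280,-420,300),(330,-230,300),(365,-60,300),(385,100,300),(430,110,280)]: print(t,todelta(t,o).round(3))
```

```text
{'t': 1.1, 'qpos': [-1.215, 0.423, 1.63, -0.0, 1.089, -0.019], 'ee_pos': [228.814, -581.578, 236.672], 'ft_force': [-0.191, 1.033, 0.161], 'moment': [-0.013, 0.033, -0.007], 'width': 87.8} yaw 21.48
(280, -420, 300) [ 0.107 -0.132 -0.063]
(330, -230, 300) [ 0.223 -0.29  -0.063]
(365, -60, 300) [ 0.318 -0.436 -0.063]
(385, 100, 300) [ 0.395 -0.577 -0.063]
(430, 110, 280) [ 0.44  -0.57  -0.043]
```

Emit:
move_arm(deltas=[[0,0.02,-0.033,-0.015,0],[0,0.042,-0.066,-0.03,0],[0,0.063,-0.099,-0.04,0],[0,0.085,-0.132,-0.05,0],[0,0.107,-0.131,-0.063,0]])

```text
t: 1.52
ee_pos: [278.1, -414.4, 298.8]
orientation: [-3.081, -0.584, 0.003]
ft_force: [-0.1, -0.5, -0.1]
width: 87.6
```

Emit:
move_arm(deltas=[[0,0.023,-0.032,0,0],[0,0.046,-0.063,0,0],[0,0.07,-0.095,0,0],[0,0.093,-0.127,0,0],[0,0.116,-0.158,0,0]])

```text
t: 1.93
ee_pos: [330.5, -229.2, 299.9]
orientation: [3.086, 0.584, 0.001]
ft_force: [1.5, -0.7, -0.4]
width: 88.0
```

Emit:
move_arm(deltas=[[0,0.019,-0.03,0,0],[0,0.038,-0.058,0,0],[0,0.057,-0.088,0,0],[0,0.076,-0.117,0,0],[0,0.095,-0.146,0,0]])

```text
t: 2.35
ee_pos: [365.5, -58.7, 300.1]
orientation: [3.086, 0.585, 0.002]
ft_force: [0.8, 0.6, -0.3]
width: 87.7
```

Emit:
move_arm(deltas=[[0,0.015,-0.028,0,0],[0,0.03,-0.056,0,0],[0,0.046,-0.084,0,0],[0,0.062,-0.113,0,0],[0,0.077,-0.141,0,0]])

```text
t: 2.77
ee_pos: [385.5, 100.8, 300.0]
orientation: [-3.086, -0.586, -0.001]
ft_force: [0.2, -0.5, 1.1]
width: 87.8
```

Run:
```python
from h import *
o=st()
for n in ["stop_face","knob_top","drive_centre","bed"]: pass
cv2.imwrite("pics/w1.png",get_image("wrist"))
for c in ["wrist","top"]:
  if c=="top": cv2.imwrite("pics/top1.png",get_image("top"))
  for n in ["bed","stop_face","press","knob_top","drive_centre"]:
    print(c,n,[(np.round(r["location"],1).tolist(),round(r["conf"],2)) for r in place_of(c,n)][:3])
for t in [(430,110,280)]: print(t,todelta(t,o).round(3))
```

```text
{'t': 2.767, 'qpos': [0.226, -0.01, 2.028, 0.0, 1.122, 1.422], 'ee_pos': [385.482, 100.833, 299.999], 'ft_force': [0.187, -0.477, 1.129], 'moment': [0.008, 0.022, -0.02], 'width': 87.764} yaw 21.49
wrist bed []
wrist stop_face [([507.8, 312.7, 30.8], 0.95)]
wrist press [([508.1, 267.3, 8.5], 0.96), ([507.5, 264.6, 131.0], 0.35)]
wrist knob_top [([506.4, 267.3, 129.0], 0.62)]
wrist drive_centre [([156.0, 315.7, 11.3], 0.83), ([423.5, -134.7, 0.8], 0.68), ([499.3, 197.1, 30.4], 0.58)]
top bed []
top stop_face [([508.4, 312.8, 21.8], 0.52)]
top press [([504.3, 263.9, 11.3], 0.88)]
top knob_top [([507.6, 266.4, 130.3], 0.87)]
top drive_centre [([158.4, 319.1, 7.3], 0.55)]
(430, 110, 280) [0.045 0.008 0.02 ]
```

View pics/w1.png

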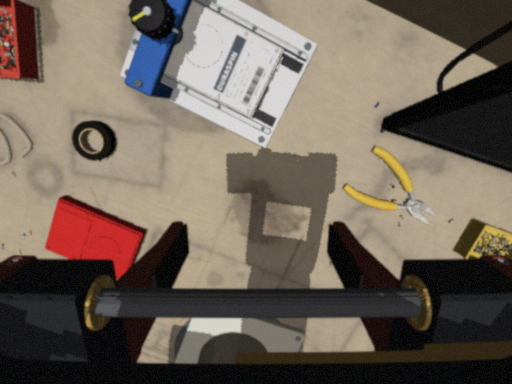

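```bash
cat >> h.py <<'E'
def wT(o):
    k=calibration("wrist"); H=np.eye(4);H[:3,:3]=Ro.from_rotvec(o["orientation"]).as_matrix();H[:3,3]=o["ee_pos"]
    return H@np.array(k["hand_eye"])
def wpt(uv,z,o):
    k=calibration("wrist");T=wT(o)
    p=cv2.undistortPoints(np.array([[uv]],float),np.array(k["intrinsics"],float),np.array(k["distortion"],float))[0,0]
    d=T[:3,:3]@np.array([p[0],p[1],1]);return T[:3,3]+d*(z-T[2,3])/d[2]
def wproj(P,o):
    k=calibration("wrist");T=np.linalg.inv(wT(o))
    return cv2.projectPoints(np.array(P,float).reshape(-1,1,3),cv2.Rodrigues(T[:3,:3])[0],T[:3,3],np.array(k["intrinsics"],float),np.array(k["distortion"],float))[0].reshape(-1,2)
E
python3 - <<'E'
from h import *
im=cv2.imread("pics/w1.png")[0:160,100:330]
cv2.imwrite("pics/w1z.png",cv2.resize(im,None,fx=3.4,fy=3.4,interpolation=cv2.INTER_CUBIC))
E
```

```text
(no output)
```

View pics/w1z.png

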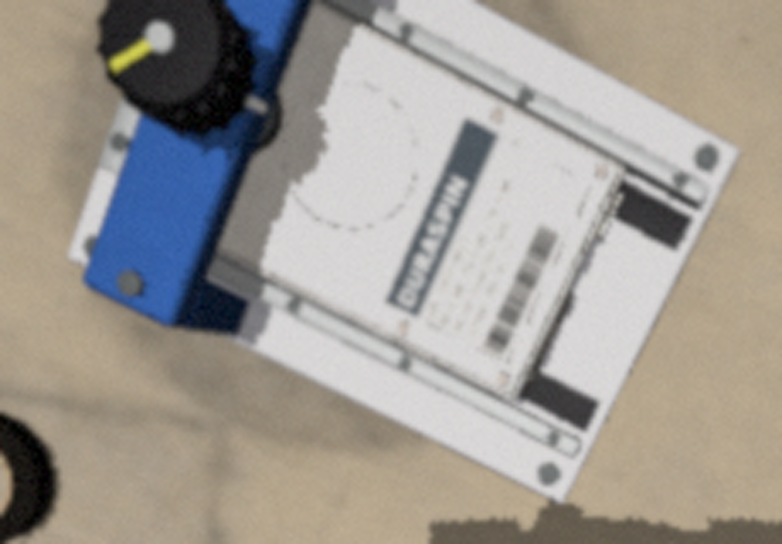

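Run:
```python
from h import *
o=get_obs()
a=wpt((317.6,44.1),10,o);b=wpt((265.3,147),10,o)
c=wpt((283,49.4),40,o);d=wpt((252,117.6),40,o)
far=wpt((100+70/3.4,258/3.4),10,o)
print(a,b,np.linalg.norm(a-b),c,d,np.linalg.norm(c-d),far,np.linalg.norm(far-b))
n=(a-b)/np.linalg.norm(a-b); fx=np.array([-n[1],n[0],0]); print("bed yaw",np.degrees(np.arctan2(fx[1],fx[0])))
l=far-b; print("yaw from long edge",np.degrees(np.arctan2(l[1],l[0])))
y=np.radians(86.0)
for yy in [np.arctan2(fx[1],fx[0])]:
    org=(a+b)/2+128*fx;print("bed origin",org,"drive ctr",(c+d)/2+72*fx,"knob",org+50*fx,"stop",org+90*fx)
```

```text
[572.60871745  80.38846532  10.        ] [410.06222902  95.45170635  10.        ] 163.24295430226167 [541.86313534 123.56938562  40.        ] [444.7130336  130.20200259  40.        ] 97.3762490406333 [430.07242807 331.65065972  10.        ] 237.04504559074277
bed yaw 84.70550115591604
yaw from long edge 85.15760399193655
bed origin [503.14667122 215.37398182  10.        ] drive ctr [499.93188333 198.5785106   40.        ] knob [507.76042043 265.16065994  10.        ] stop [511.4514198  304.99000244  10.        ]
```

Emit:
move_arm(deltas=[[255,0,0,0,-0.12],[255,0,0,0,-0.24],[255,0.01,0.004,0.02,-0.36],[255,0.02,0.009,0.04,-0.48],[255,0.04,0.018,0.06,-0.6]])

```text
t: 3.78
ee_pos: [428.7, 96.5, 239.2]
orientation: [-2.772, -1.479, -0.0]
ft_force: [0.1, 0.1, 0.5]
width: 58.0
```

Emit:
move_arm(deltas=[[255,0,0,0,-0.12],[255,0,0,0,-0.24],[255,0,0,0.02,-0.36],[255,0,0,0.04,-0.48],[255,0,0,0.06,-0.51]])

```text
t: 4.2
ee_pos: [429.8, 96.5, 179.2]
orientation: [2.309, 2.13, 0.002]
ft_force: [0.9, -0.8, -0.1]
width: 24.5
```

Run:
```python
from h import *
o=st();print(todelta((493.5,95,120),o),todelta((493.5,95,32),o))
cv2.imwrite("pics/w2.png",get_image("wrist"))
```

```text
{'t': 4.2, 'qpos': [0.194, 0.241, 2.07, -0.0, 0.829, 0.275], 'ee_pos': [429.755, 96.545, 179.224], 'ft_force': [0.874, -0.803, -0.115], 'moment': [-0.044, -0.093, 0.008], 'width': 24.484} yaw 85.38
[0.00357341 0.06359398 0.05929826] [0.00354699 0.06349269 0.1472982 ]
```

View pics/w2.png

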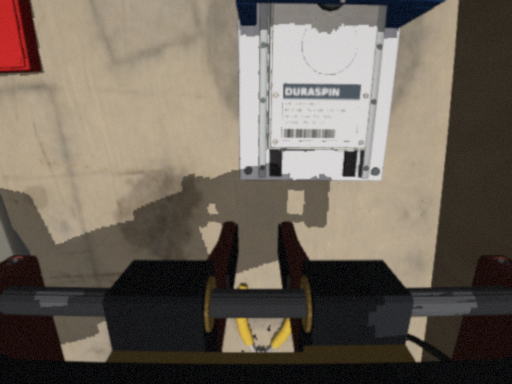

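Run:
```python
from h import *
o=get_obs()
for n,uv,z in [("plateL",(239.5,179.5),10),("plateR",(383,180),10),("farL",(240,26),10),("farR",(398.5,30),10),("skL",(283,165),16),("skR",(344,165),16),("drvL",(270,148),40),("drvR",(364,149),40)]:
    print(n,wpt(uv,z,o).round(1))
print([(r["location"],r["conf"]) for r in place_of("wrist","drive_centre")])
```

```text
plateL [405.6  98.   10. ]
plateR [570.6  83.9  10. ]
farL [422.  255.7  10. ]
farR [581.4 239.9  10. ]
skL [456. 112.  16.]
skR [523.6 106.4  16. ]
drvL [442.2 135.1  40. ]
drvR [536.9 126.4  40. ]
[([500.9, 196.7, 28.2], 0.59)]
```

Emit:
move_arm(deltas=[[255,0.002,0.03,0,0],[255,0.003,0.05,0,0],[255,0.003,0.064,0.02,0],[255,0.003,0.064,0.05,0],[255,0.003,0.064,0.07,0]])

```text
t: 4.72
ee_pos: [494.9, 94.2, 109.5]
orientation: [2.317, 2.12, 0.002]
ft_force: [0.7, -0.8, -1.0]
width: 0.3
```

Run:
```python
from h import *
o=st();
cv2.imwrite("pics/w3.png",get_image("wrist"));cv2.imwrite("pics/s3.png",get_image("side"))
```

```text
{'t': 4.717, 'qpos': [0.164, 0.444, 1.978, 0.0, 0.718, 0.253], 'ee_pos': [494.881, 94.173, 109.527], 'ft_force': [0.705, -0.846, -0.98], 'moment': [-0.05, -0.008, -0.049], 'width': 0.319} yaw 84.93
```

View pics/w3.png

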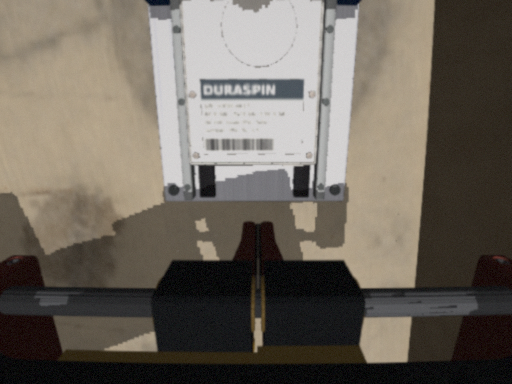

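Emit:
move_arm(deltas=[[255,0,-0.004,0.03,0],[255,0,-0.004,0.055,0],[255,0,-0.004,0.07,0],[255,0,-0.004,0.077,0],[255,0,-0.004,0.077,0]])

```text
t: 5.23
ee_pos: [489.6, 94.7, 32.9]
orientation: [-2.315, -2.123, 0.001]
ft_force: [-0.3, 1.0, 0.3]
width: 0.4
```

Run:
```python
from h import *
o=st();
cv2.imwrite("pics/w4.png",get_image("wrist"));cv2.imwrite("pics/s4.png",cv2.resize(get_image("side")[200:300,120:260],None,fx=4,fy=4))
```

```text
{'t': 5.233, 'qpos': [0.167, 0.584, 2.006, -0.0, 0.552, 0.254], 'ee_pos': [489.576, 94.698, 32.906], 'ft_force': [-0.315, 1.017, 0.303], 'moment': [0.001, -0.031, -0.003], 'width': 0.401} yaw 85.03
```

View pics/w4.png

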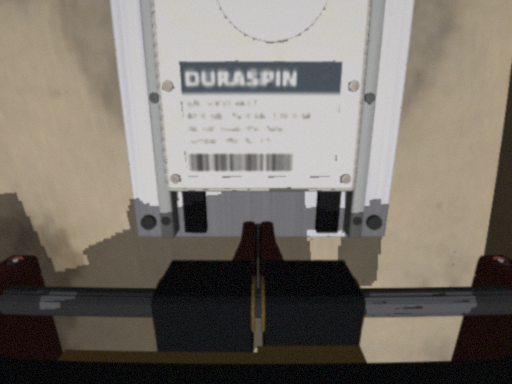

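View pics/s4.png

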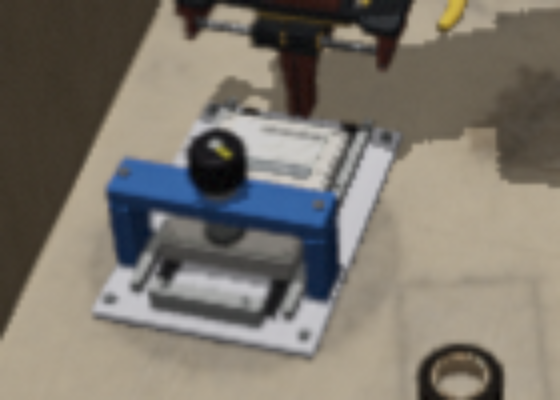

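Emit:
move_arm(deltas=[[255,0.006,0,0,0],[255,0.011,0,0,0],[255,0.015,0,0,0],[255,0.018,0,0,0],[255,0.02,0,0,0]])

```text
t: 5.75
ee_pos: [491.4, 115.4, 33.1]
orientation: [2.314, 2.124, 0.001]
ft_force: [-0.9, 0.8, -0.3]
width: 0.5
```

Emit:
move_arm(deltas=[[255,0.001,0,0,0],[255,0.002,0,0,0],[255,0.003,0,0,0],[255,0.004,0,0,0],[255,0.005,0,0,0]])

```text
t: 6.17
ee_pos: [491.3, 119.2, 32.6]
orientation: [2.315, 2.124, -0.001]
ft_force: [-1.1, -5.3, 1.8]
width: 0.3
```

Emit:
move_arm(deltas=[[255,0.001,0,0,0],[255,0.002,0,0,0],[255,0.003,0,0,0],[255,0.004,0,0,0],[255,0.005,0,0,0]])

```text
t: 6.58
ee_pos: [491.8, 124.6, 32.6]
orientation: [-2.315, -2.124, 0.0]
ft_force: [0.2, -4.6, 1.5]
width: 0.6
```

Emit:
move_arm(deltas=[[255,0.001,0,0,0],[255,0.002,0,0,0],[255,0.003,0,0,0],[255,0.004,0,0,0],[255,0.005,0,0,0]])

```text
t: 7.0
ee_pos: [492.3, 129.8, 32.6]
orientation: [-2.315, -2.124, 0.0]
ft_force: [-0.1, -3.7, -0.2]
width: 0.4
```

Emit:
move_arm(deltas=[[255,0.001,0,0,0],[255,0.002,0,0,0],[255,0.003,0,0,0],[255,0.004,0,0,0],[255,0.005,0,0,0]])

```text
t: 7.42
ee_pos: [492.8, 134.7, 32.6]
orientation: [-2.315, -2.124, 0.0]
ft_force: [-0.8, -3.5, -1.6]
width: 0.6
```

Emit:
move_arm(deltas=[[255,0.001,0,0,0],[255,0.002,0,0,0],[255,0.003,0,0,0],[255,0.004,0,0,0],[255,0.005,0,0,0]])

```text
t: 7.83
ee_pos: [493.2, 139.7, 32.6]
orientation: [-2.315, -2.124, 0.0]
ft_force: [-0.4, -3.0, -1.9]
width: 0.7
```

Run:
```python
from h import *
o=st();
cv2.imwrite("pics/w5.png",get_image("wrist"));cv2.imwrite("pics/s5.png",cv2.resize(get_image("side")[200:300,120:260],None,fx=5,fy=5))
print([(np.round(r["location"],1),r["conf"]) for r in place_of("side","drive_centre")])
```

```text
{'t': 7.833, 'qpos': [0.253, 0.596, 1.976, 0.0, 0.57, 0.339], 'ee_pos': [493.214, 139.703, 32.628], 'ft_force': [-0.381, -3.027, -1.857], 'moment': [-0.515, -0.002, -0.014], 'width': 0.7} yaw 85.07
[(array([502.3, 225.6,  26.4]), 0.63), (array([501.9, 222.4,  14.3]), 0.18)]
```

View pics/s5.png

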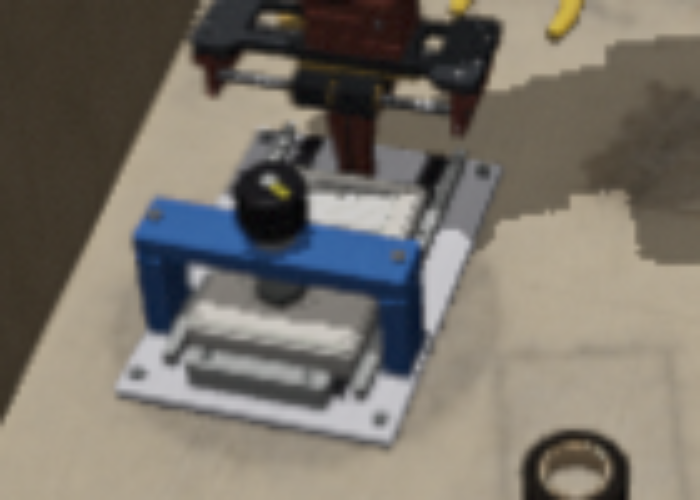

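Emit:
move_arm(deltas=[[255,0.0006,0,0,0],[255,0.0012,0,0,0],[255,0.0018,0,0,0],[255,0.0024,0,0,0],[255,0.003,0,0,0]])

```text
t: 8.4
ee_pos: [493.6, 142.5, 32.8]
orientation: [2.315, 2.124, 0.0]
ft_force: [0.5, -3.4, 0.8]
width: 0.3
```

Emit:
move_arm(deltas=[[255,0.0006,0,0,0],[255,0.0012,0,0,0],[255,0.0018,0,0,0],[255,0.0024,0,0,0]])

```text
t: 8.73
ee_pos: [493.8, 145.0, 32.8]
orientation: [2.315, 2.124, 0.0]
ft_force: [-0.4, -4.7, 1.5]
width: 0.3
```

Emit:
move_arm(deltas=[[255,0.0006,0,0,0],[255,0.0012,0,0,0],[255,0.0018,0,0,0]])

```text
t: 8.98
ee_pos: [493.9, 146.8, 32.7]
orientation: [2.315, 2.124, 0.0]
ft_force: [-0.3, -4.7, 1.7]
width: 0.4
```

Emit:
move_arm(deltas=[[255,0.0006,0,0,0],[255,0.0012,0,0,0]])

```text
t: 9.15
ee_pos: [494.0, 148.0, 32.7]
orientation: [2.315, 2.124, 0.0]
ft_force: [-1.3, -5.5, 2.5]
width: 0.5
```

Emit:
move_arm(deltas=[[255,0.0006,0,0,0],[255,0.0012,0,0,0]])

```text
t: 9.32
ee_pos: [494.1, 149.2, 32.7]
orientation: [2.315, 2.124, 0.0]
ft_force: [-1.3, -5.3, 2.9]
width: 0.6
```

Emit:
move_arm(deltas=[[255,0.0006,0,0,0],[255,0.0012,0,0,0]])

```text
t: 9.48
ee_pos: [494.2, 150.1, 32.7]
orientation: [2.314, 2.124, -0.001]
ft_force: [1.3, -11.8, 4.0]
width: 0.6
```

Emit:
move_arm(deltas=[[255,0.0006,0,0,0],[255,0.0012,0,0,0]])

```text
t: 9.65
ee_pos: [494.2, 150.2, 32.7]
orientation: [2.313, 2.124, -0.003]
ft_force: [1.2, -20.1, 5.9]
width: 0.5
```

Run:
```python
from h import *
o=st();
cv2.imwrite("pics/w6.png",get_image("wrist"));cv2.imwrite("pics/s6.png",cv2.resize(get_image("side")[200:300,120:260],None,fx=5,fy=5))
```

```text
{'t': 9.65, 'qpos': [0.273, 0.599, 1.966, -0.003, 0.577, 0.361], 'ee_pos': [494.181, 150.228, 32.75], 'ft_force': [1.249, -20.097, 5.876], 'moment': [-3.332, -0.38, -0.104], 'width': 0.463} yaw 85.14
```

View pics/s6.png

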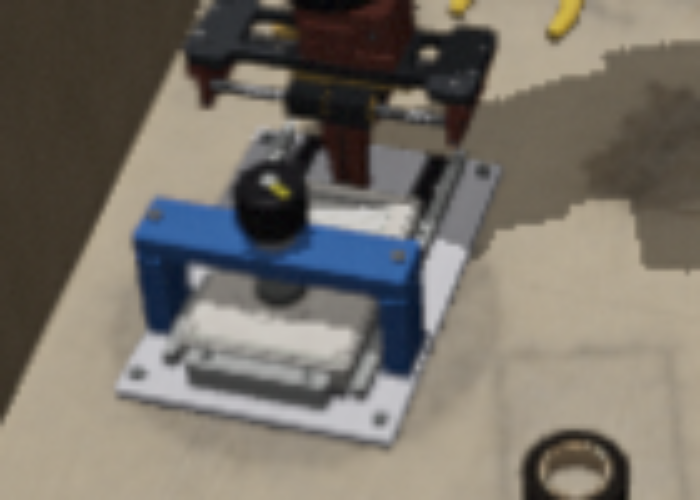

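Emit:
move_arm(deltas=[[255,-0.003,0,0,0],[255,-0.008,0,0,0],[255,-0.015,0,-0.02,0],[255,-0.02,0,-0.06,0],[255,-0.02,0,-0.1,0]])

```text
t: 10.17
ee_pos: [491.2, 131.0, 132.5]
orientation: [-2.314, -2.122, 0.005]
ft_force: [1.0, 0.5, -0.3]
width: 0.3
```

Emit:
move_arm(deltas=[[0,0,0,-0.04,0],[0,0,0,-0.08,0],[0,0.03,0.001,-0.11,0],[0,0.06,0.002,-0.13,0],[0,0.095,0.004,-0.13,0]])

```text
t: 10.58
ee_pos: [507.1, 227.7, 268.3]
orientation: [2.315, 2.12, 0.015]
ft_force: [1.9, -0.8, -0.0]
width: 30.2
```

Run:
```python
from h import *
o=st();
cv2.imwrite("pics/w7.png",get_image("wrist"))
for c in ["wrist","side"]:
  if c=="side": get_image("side")
  for n in ["knob_grip","knob_top","press","drive_centre","stop_face"]: print(c,n,[(np.round(r["location"],1),r["conf"]) for r in place_of(c,n)][:2])
print(get_obs()["t"])
```

```text
{'t': 10.583, 'qpos': [0.4, 0.281, 1.761, 0.001, 1.089, 0.488], 'ee_pos': [507.116, 227.723, 268.321], 'ft_force': [1.889, -0.831, -0.013], 'moment': [-0.016, -0.156, -0.04], 'width': 30.18} yaw 84.98
wrist knob_grip [(array([509. , 266.3, 120.6]), 0.74)]
wrist knob_top [(array([505.2, 262.9, 130.6]), 0.88)]
wrist press [(array([504.6, 271.6,  10.7]), 0.73)]
wrist drive_centre [(array([156.5, 314.1,   7.5]), 0.84), (array([501.6, 227.4,  27.5]), 0.66)]
wrist stop_face [(array([509. , 311.3,  29.4]), 0.62), (array([505.4, 235.3,  14.2]), 0.47)]
side knob_grip [(array([509. , 266.4, 121.2]), 0.97)]
side knob_top [(array([511. , 267.1, 133.5]), 0.84)]
side press [(array([506.7, 262.9,   7.9]), 0.77), (array([ 416.2, -131.6,   -3.1]), 0.33)]
side drive_centre [(array([156.7, 311.1,  12.1]), 0.95), (array([500.9, 235.6,  27. ]), 0.94)]
side stop_face [(array([507.8, 303.5,  24.3]), 0.71), (array([505.9, 235.6,  15.4]), 0.56)]
11.1833
```

View pics/w7.png

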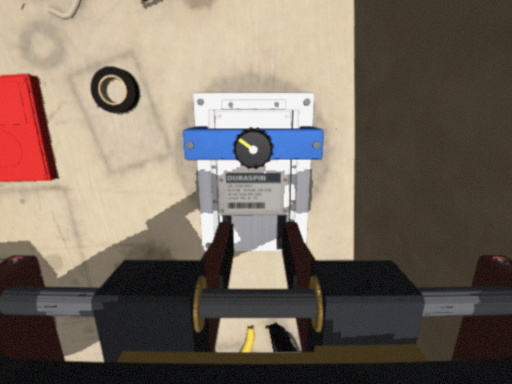

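Run:
```python
from h import *
o=get_obs()
# knob: dark disc, circle fit
im=cv2.imread("pics/w7.png"); 
cv2.imwrite("pics/w7z.png",cv2.resize(im[80:260,170:340],None,fx=3.3,fy=3.3,interpolation=cv2.INTER_CUBIC))
g=(im.max(2)<60).astype(np.uint8); g[:115]=0;g[178:]=0;g[:,:225]=0;g[:,285:]=0
ys,xs=np.where(g); c,r=cv2.minEnclosingCircle(np.c_[xs,ys].astype(np.float32)); print(c,r, wpt(c,120,o),wpt(c,132,o), wpt((253,149),132,o))
print("press ends mid", (wpt((190,145),90,o)+wpt((317,145),90,o))/2, wpt((190,145),90,o),wpt((317,145),90,o))
print(wproj([[508,266,132]],o))
```

```text
(252.5901336669922, 147.7875518798828) 19.753263473510742 [502.59434412 265.19794479 120.        ] [502.93967796 266.70839124 132.        ] [503.23279221 265.48255803 132.        ]
press ends mid [503.03443962 264.56529845  90.        ] [431.27123143 270.88970322  90.        ] [574.79764781 258.24089368  90.        ]
[[257.75901293 148.05334002]]
```

View pics/w7z.png

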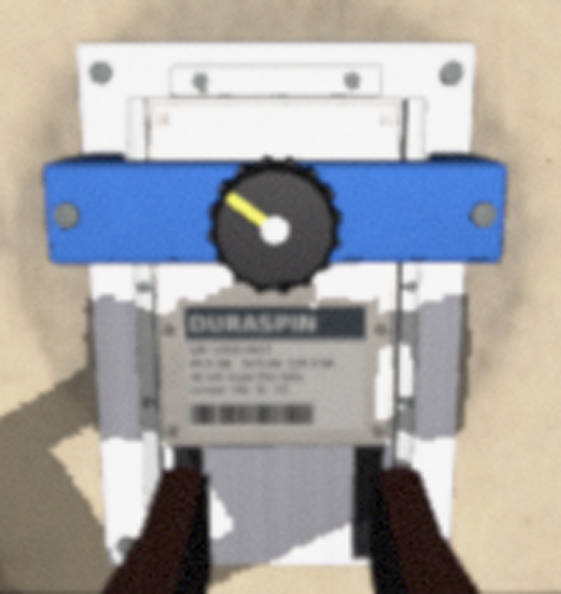

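```bash
cat >> h.py <<'E'
def knob(im,o,win):
    x0,x1,y0,y1=win
    g=(im.max(2)<75).astype(np.uint8); m=np.zeros_like(g);m[y0:y1,x0:x1]=1;g*=m
    n,l,s,ce=cv2.connectedComponentsWithStats(g);i=1+np.argmax(s[1:,4]);ys,xs=np.where(l==i)
    c,r=cv2.minEnclosingCircle(np.c_[xs,ys].astype(np.float32));return c,r,wpt(c,120,o).round(1),wpt(c,132,o).round(1)
E
python3 - <<'E'
from h import *
o=st();im=get_image("wrist");cv2.imwrite("pics/w8.png",im)
print(knob(im,o,(225,285,110,180)))
print([(wproj([[508,266,132]],o))])
it=get_image("top"); cv2.imwrite("pics/t8.png",cv2.resize(it[100:200,150:260],None,fx=5,fy=5)); print(proj("top",[[508,266,132],[503,266,132]]),proj("side",[[508,266,132],[503,266,132]]))
cv2.imwrite("pics/s8.png",cv2.resize(get_image("side")[200:300,120:260],None,fx=5,fy=5))
E
```

```text
{'t': 11.183, 'qpos': [0.398, 0.287, 1.768, 0.0, 1.087, 0.485], 'ee_pos': [504.678, 225.267, 262.464], 'ft_force': [0.507, -0.277, 0.911], 'moment': [-0.048, -0.097, -0.009], 'width': 78.325} yaw 85.02
((256.19232177734375, 145.26922607421875), 20.92013931274414, array([506.5, 267.4, 120. ]), array([506.7, 268.9, 132. ]))
[array([[257.75884826, 148.05342245]])]
[[179.8194451  138.61334555]
 [179.74412747 140.0347096 ]] [[172.55842008 235.02681575]
 [174.32054364 235.20812585]]
```

View pics/s8.png

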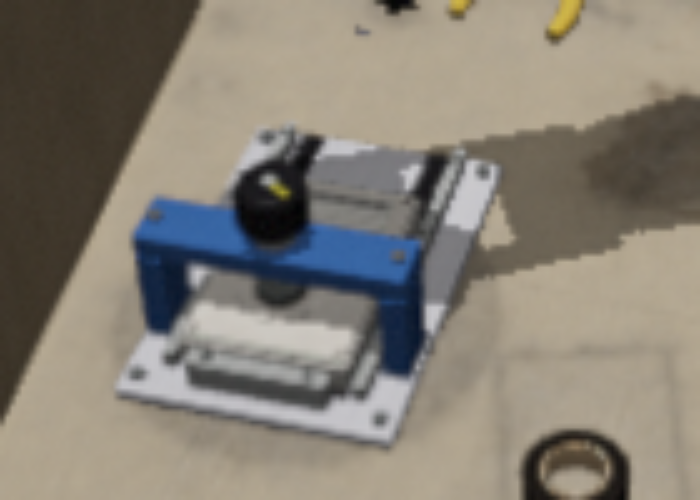

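View pics/t8.png

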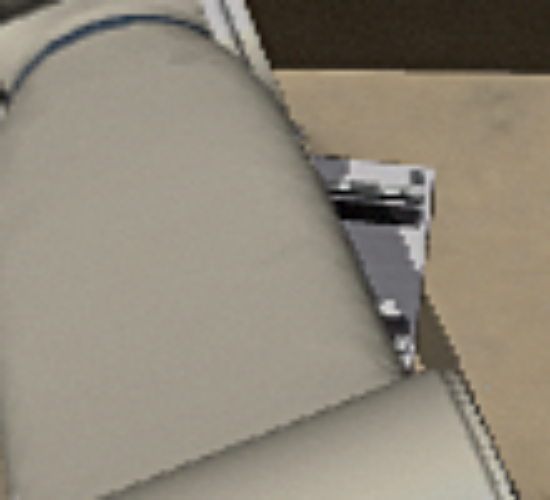

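Emit:
move_arm(deltas=[[0,0.008,0,0,-0.12],[0,0.016,-0.001,0,-0.24],[0,0.024,-0.001,0,-0.36],[0,0.033,-0.001,0,-0.48],[0,0.041,-0.002,0,-0.6]])

```text
t: 11.75
ee_pos: [506.4, 267.3, 262.7]
orientation: [1.576, 2.718, 0.0]
ft_force: [0.1, 0.6, 0.6]
width: 88.0
```

Emit:
move_arm(deltas=[[0,0,0,0,-0.12],[0,0,0,0,-0.24],[0,0,0,0,-0.36],[0,0,0,0,-0.48],[0,0,0,0,-0.6]])

```text
t: 12.17
ee_pos: [506.2, 266.9, 262.6]
orientation: [-0.702, -3.062, 0.0]
ft_force: [-0.4, 0.4, 0.1]
width: 87.7
```

Emit:
move_arm(deltas=[[0,0,0,0,-0.12],[0,0,0,0,-0.24],[0,0,0,0,-0.36],[0,0,0,0,-0.48],[0,0,0,0,-0.6]])

```text
t: 12.58
ee_pos: [506.2, 266.9, 262.7]
orientation: [-0.234, 3.133, 0.0]
ft_force: [-0.2, -0.9, -0.5]
width: 87.8
```

Emit:
move_arm(deltas=[[0,0,0,0,-0.12],[0,0,0,0,-0.24],[0,0,0,0,-0.36],[0,0,0,0,-0.48],[0,0,0,0,-0.6]])

```text
t: 13.0
ee_pos: [506.3, 266.9, 262.7]
orientation: [-1.149, 2.924, 0.0]
ft_force: [0.4, 0.8, -0.8]
width: 87.9
```

Emit:
move_arm(deltas=[[0,0,0,0,-0.12],[0,0,0,0,-0.24],[0,0,0,0,-0.36],[0,0,0,0,-0.46],[0,0,0,0,-0.46]])

```text
t: 13.42
ee_pos: [506.2, 266.9, 262.7]
orientation: [1.782, -2.587, -0.0]
ft_force: [0.0, -0.4, -0.6]
width: 87.7
```

Run:
```python
from h import *
get_image("side");o=st();im=get_image("wrist");cv2.imwrite("pics/w9.png",im)
print([(wproj([[506.5,266.5,132]],o))], todelta([506.5,266.5,115],o))
for n in ["knob_grip","knob_top"]: print(n,[(np.round(r["location"],1),r["conf"]) for r in place_of("wrist",n)][:2])
```

```text
{'t': 13.467, 'qpos': [0.464, 0.317, 1.725, 0.0, 1.1, -2.308], 'ee_pos': [506.261, 266.895, 262.681], 'ft_force': [-0.831, -1.422, 0.818], 'moment': [0.119, -0.052, -0.004], 'width': 87.583} yaw -111.18
[array([[257.04316413, 187.66568297]])] [ 0.00029101 -0.00036995  0.14768054]
knob_grip [(array([509.6, 270.6, 125.2]), 0.97), (array([504.6, 228. ,  26.9]), 0.67)]
knob_top [(array([506.1, 265.9, 127.7]), 0.6), (array([501.3, 232. ,  29.7]), 0.58)]
```

View pics/w9.png

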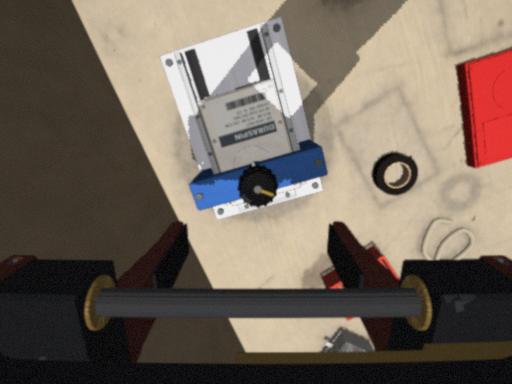

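Emit:
move_arm(deltas=[[0,0,0,0.035,-0.1],[0,0,0,0.07,-0.12],[0,0,0,0.105,-0.12],[0,0,0,0.135,-0.12],[0,0,0,0.147,-0.12]])

```text
t: 14.03
ee_pos: [504.0, 265.8, 111.9]
orientation: [1.925, -2.476, -0.002]
ft_force: [-1.1, -0.9, 0.1]
width: 87.7
```

Run:
```python
from h import *
get_image("side");o=st();im=get_image("wrist");cv2.imwrite("pics/w10.png",im)
cv2.imwrite("pics/s10.png",cv2.resize(get_image("side")[180:300,120:260],None,fx=5,fy=5))
```

```text
{'t': 14.083, 'qpos': [0.464, 0.519, 1.827, 0.0, 0.803, -2.428], 'ee_pos': [503.833, 265.711, 111.379], 'ft_force': [-0.699, -1.346, -0.446], 'moment': [0.118, -0.044, -0.002], 'width': 87.932} yaw -104.27
```

View pics/w10.png

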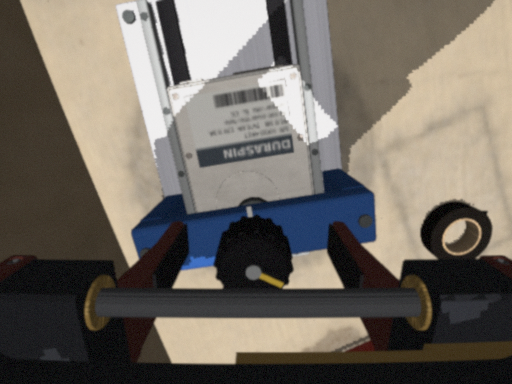

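View pics/s10.png

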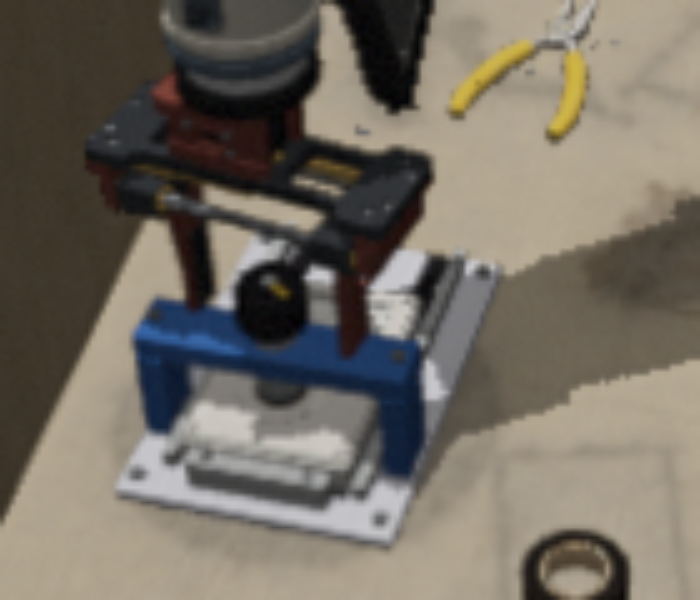

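Emit:
move_arm(deltas=[[0,0,0,0,0],[0,0,0,0,0]])

```text
t: 14.35
ee_pos: [507.6, 267.6, 117.7]
orientation: [-1.928, 2.476, -0.001]
ft_force: [0.4, -0.1, 1.0]
width: 88.4
```

Run:
```python
from h import *
o=st();im=get_image("wrist")
print(wproj([[506.5,266.5,132]],o),todelta([506.4,266.7,115],o))
```

```text
{'t': 14.35, 'qpos': [0.464, 0.51, 1.822, -0.0, 0.806, -2.429], 'ee_pos': [507.584, 267.604, 117.713], 'ft_force': [0.431, -0.147, 0.995], 'moment': [0.15, -0.066, 0.039], 'width': 88.443} yaw -104.21
[[258.49959972 257.94827345]] [0.00117285 0.00093363 0.00270767]
```

Emit:
move_arm(deltas=[[0,0,0,0,0],[0,0,0,0,0],[0,0,0,0,0]])

```text
t: 14.65
ee_pos: [506.6, 267.1, 116.4]
orientation: [-1.929, 2.478, -0.0]
ft_force: [-0.0, 0.4, -0.0]
width: 87.6
```

Emit:
move_arm(deltas=[[0,0,0,0,0],[0,0,0,0,0]])

```text
t: 14.82
ee_pos: [506.3, 267.0, 115.9]
orientation: [-1.93, 2.479, -0.0]
ft_force: [0.5, -0.1, 0.0]
width: 87.7
```

Settled on target. Close.

Emit:
move_arm(deltas=[[255,0,0,0,0],[255,0,0,0,0],[255,0,0,0,0],[255,0,0,0,0],[255,0,0,0,0]])

```text
t: 15.23
ee_pos: [506.2, 266.9, 115.6]
orientation: [1.93, -2.479, -0.0]
ft_force: [-0.0, -0.4, 0.2]
width: 57.7
```

Emit:
move_arm(deltas=[[255,0,0,0,0],[255,0,0,0,0],[255,0,0,0,0],[255,0,0,0,0],[255,0,0,0,0]])

```text
t: 15.65
ee_pos: [506.5, 266.9, 115.7]
orientation: [-1.93, 2.478, -0.001]
ft_force: [2.6, -1.4, -0.9]
width: 42.1
```

Run:
```python
from h import *
o=st();cv2.imwrite("pics/w11.png",get_image("wrist"));o=st()
```

```text
{'t': 15.65, 'qpos': [0.464, 0.513, 1.823, -0.0, 0.805, -2.43], 'ee_pos': [506.547, 266.866, 115.681], 'ft_force': [2.637, -1.391, -0.911], 'moment': [-0.026, -0.393, -0.009], 'width': 42.086} yaw -104.18
{'t': 15.7, 'qpos': [0.464, 0.513, 1.823, -0.0, 0.805, -2.43], 'ee_pos': [506.553, 266.882, 115.673], 'ft_force': [3.544, -1.123, -1.887], 'moment': [-0.04, -0.396, 0.018], 'width': 41.457} yaw -104.19
```

View pics/w11.png

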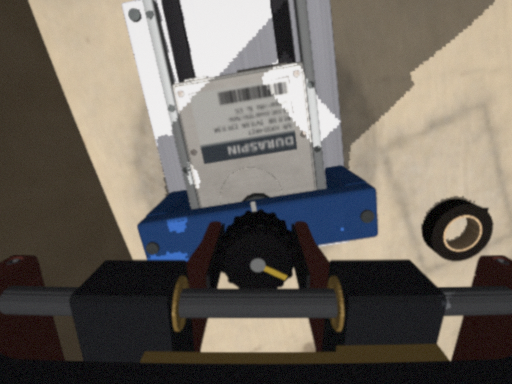

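Emit:
move_arm(deltas=[[255,0,0,0,0.06],[255,0,0,0,0.12],[255,0,0,0,0.18],[255,0,0,0,0.24],[255,0,0,0,0.3]])

```text
t: 16.12
ee_pos: [506.3, 267.0, 115.7]
orientation: [-1.535, 2.741, -0.0]
ft_force: [1.7, -0.0, -1.5]
width: 41.6
```

Run:
```python
from h import *
st();cv2.imwrite("pics/w12.png",get_image("wrist"));o=st()
```

```text
{'t': 16.117, 'qpos': [0.465, 0.513, 1.823, -0.0, 0.805, -2.127], 'ee_pos': [506.332, 266.98, 115.672], 'ft_force': [1.687, -0.029, -1.48], 'moment': [0.103, -0.262, 0.22], 'width': 41.618} yaw -121.51
{'t': 16.167, 'qpos': [0.464, 0.513, 1.823, -0.0, 0.805, -2.123], 'ee_pos': [506.349, 266.978, 115.672], 'ft_force': [2.124, -0.249, -1.237], 'moment': [0.047, -0.427, -0.032], 'width': 41.259} yaw -121.72
```

Emit:
move_arm(deltas=[[255,0,0,0,0.06],[255,0,0,0,0.12],[255,0,0,0,0.18],[255,0,0,0,0.24],[255,0,0,0,0.3]])

```text
t: 16.58
ee_pos: [506.2, 267.1, 115.7]
orientation: [-1.11, 2.939, 0.0]
ft_force: [1.2, 0.3, -1.2]
width: 41.6
```

Run:
```python
from h import *
st();cv2.imwrite("pics/w13.png",get_image("wrist"));o=st()
```

```text
{'t': 16.583, 'qpos': [0.465, 0.513, 1.823, 0.0, 0.805, -1.828], 'ee_pos': [506.166, 267.108, 115.667], 'ft_force': [1.219, 0.323, -1.205], 'moment': [0.262, -0.25, 0.242], 'width': 41.63} yaw -138.62
{'t': 16.633, 'qpos': [0.465, 0.513, 1.823, 0.0, 0.805, -1.825], 'ee_pos': [506.166, 267.135, 115.685], 'ft_force': [1.551, -0.038, -0.265], 'moment': [0.165, -0.289, -0.002], 'width': 41.686} yaw -138.84
```

View pics/w13.png

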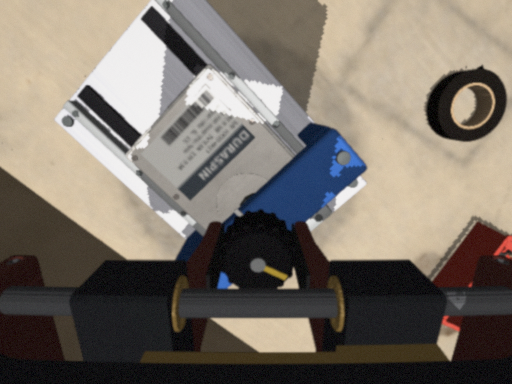

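Emit:
move_arm(deltas=[[255,0,0,0,0.06],[255,0,0,0,0.12],[255,0,0,0,0.18],[255,0,0,0,0.24],[255,0,0,0,0.3]])

```text
t: 17.05
ee_pos: [506.1, 267.3, 115.7]
orientation: [0.66, -3.071, -0.001]
ft_force: [1.0, 1.8, -0.7]
width: 41.4
```

Run:
```python
from h import *
st()
```

```text
{'t': 17.05, 'qpos': [0.465, 0.513, 1.823, 0.001, 0.805, -1.53], 'ee_pos': [506.076, 267.333, 115.693], 'ft_force': [1.005, 1.778, -0.661], 'moment': [0.454, -0.124, 0.312], 'width': 41.365} yaw -155.75
```

Emit:
move_arm(deltas=[[255,0,0,0,0.05],[255,0,0,0,0.1],[255,0,0,0,0.15],[255,0,0,0,0.2]])

```text
t: 17.38
ee_pos: [506.0, 267.5, 115.7]
orientation: [0.351, -3.122, -0.001]
ft_force: [0.4, 2.8, -1.6]
width: 41.3
```

Run:
```python
from h import *
st()
```

```text
{'t': 17.383, 'qpos': [0.465, 0.513, 1.823, 0.001, 0.805, -1.33], 'ee_pos': [506.003, 267.455, 115.692], 'ft_force': [0.354, 2.765, -1.591], 'moment': [0.538, -0.123, 0.267], 'width': 41.347} yaw -167.18
```

Emit:
move_arm(deltas=[[255,0,0,0,0.05],[255,0,0,0,0.1],[255,0,0,0,0.15],[255,0,0,0,0.2]])

```text
t: 17.72
ee_pos: [506.0, 267.6, 115.7]
orientation: [0.037, -3.141, -0.001]
ft_force: [0.0, 3.7, -2.2]
width: 41.3
```

Run:
```python
from h import *
st()
```

```text
{'t': 17.717, 'qpos': [0.465, 0.513, 1.823, 0.001, 0.805, -1.13], 'ee_pos': [505.998, 267.633, 115.683], 'ft_force': [0.032, 3.695, -2.209], 'moment': [0.676, -0.079, 0.285], 'width': 41.292} yaw -178.64
```

Emit:
move_arm(deltas=[[255,0,0,0,0.05],[255,0,0,0,0.1],[255,0,0,0,0.15],[255,0,0,0,0.2]])

```text
t: 18.05
ee_pos: [506.0, 267.8, 115.7]
orientation: [-0.277, -3.129, -0.002]
ft_force: [0.5, 4.8, -1.3]
width: 41.5
```

Run:
```python
from h import *
st()
```

```text
{'t': 18.05, 'qpos': [0.465, 0.513, 1.823, 0.001, 0.805, -0.93], 'ee_pos': [506.016, 267.803, 115.689], 'ft_force': [0.529, 4.795, -1.303], 'moment': [0.71, -0.135, 0.283], 'width': 41.516} yaw 169.9
```

Emit:
move_arm(deltas=[[255,0,0.0004,0,0.05],[255,0,0.0008,0,0.1],[255,0,0.0008,0,0.15]])

```text
t: 18.3
ee_pos: [506.0, 268.0, 115.7]
orientation: [-0.51, -3.099, 0.0]
ft_force: [-0.5, 0.4, 0.2]
width: 41.5
```

Run:
```python
from h import *
st()
```

```text
{'t': 18.3, 'qpos': [0.466, 0.513, 1.823, 0.0, 0.806, -0.779], 'ee_pos': [506.035, 267.97, 115.663], 'ft_force': [-0.499, 0.368, 0.184], 'moment': [0.27, -0.203, 0.258], 'width': 41.471} yaw 161.32
```

Emit:
move_arm(deltas=[[255,0,0,0,0.05],[255,0,0,0,0.1],[255,0,0,0,0.15]])

```text
t: 18.55
ee_pos: [506.1, 268.1, 115.7]
orientation: [-0.741, -3.053, -0.001]
ft_force: [-0.3, 1.7, -1.0]
width: 41.5
```

Run:
```python
from h import *
st()
```

```text
{'t': 18.55, 'qpos': [0.466, 0.513, 1.822, 0.001, 0.806, -0.629], 'ee_pos': [506.112, 268.074, 115.709], 'ft_force': [-0.296, 1.674, -0.957], 'moment': [0.34, -0.146, 0.272], 'width': 41.474} yaw 152.71
```

Emit:
move_arm(deltas=[[255,0,0,0,0.05],[255,0,0,0,0.1],[255,0,0,0,0.15]])

```text
t: 18.8
ee_pos: [506.2, 268.2, 115.7]
orientation: [-0.968, -2.988, -0.001]
ft_force: [-0.0, 2.4, -1.5]
width: 41.4
```

Run:
```python
from h import *
st()
```

```text
{'t': 18.8, 'qpos': [0.466, 0.513, 1.822, 0.001, 0.806, -0.479], 'ee_pos': [506.153, 268.163, 115.674], 'ft_force': [-0.044, 2.397, -1.496], 'moment': [0.445, -0.233, 0.192], 'width': 41.413} yaw 144.12
```

Emit:
move_arm(deltas=[[255,0,0,0,0.05],[255,0,0,0,0.1],[255,0,0,0,0.15]])

```text
t: 19.05
ee_pos: [506.2, 268.3, 115.7]
orientation: [-1.189, -2.908, -0.001]
ft_force: [0.1, 2.0, -2.3]
width: 41.4
```

Run:
```python
from h import *
st()
```

```text
{'t': 19.05, 'qpos': [0.466, 0.513, 1.822, 0.001, 0.806, -0.329], 'ee_pos': [506.238, 268.273, 115.685], 'ft_force': [0.119, 2.012, -2.259], 'moment': [0.528, -0.215, 0.213], 'width': 41.417} yaw 135.53
```

Emit:
move_arm(deltas=[[255,0,0,0,0.05],[255,0,0,0,0.1]])

```text
t: 19.22
ee_pos: [506.3, 268.3, 115.7]
orientation: [-1.333, -2.845, -0.001]
ft_force: [0.9, 2.5, -2.5]
width: 41.7
```

Run:
```python
from h import *
st()
```

```text
{'t': 19.217, 'qpos': [0.466, 0.513, 1.822, 0.001, 0.806, -0.229], 'ee_pos': [506.332, 268.341, 115.698], 'ft_force': [0.89, 2.498, -2.538], 'moment': [0.442, -0.25, 0.238], 'width': 41.677} yaw 129.8
```

Emit:
move_arm(deltas=[[255,0,0,0,0.05],[255,0,0,0,0.1]])

```text
t: 19.38
ee_pos: [506.4, 268.4, 115.7]
orientation: [-1.473, -2.775, -0.001]
ft_force: [0.8, 3.0, -2.2]
width: 41.3
```

Run:
```python
from h import *
st()
```

```text
{'t': 19.383, 'qpos': [0.466, 0.513, 1.822, 0.001, 0.805, -0.129], 'ee_pos': [506.376, 268.38, 115.701], 'ft_force': [0.796, 3.042, -2.178], 'moment': [0.499, -0.27, 0.225], 'width': 41.321} yaw 124.07
```

Emit:
move_arm(deltas=[[255,0,0,0,0.05],[255,0,0,0,0.1]])

```text
t: 19.55
ee_pos: [506.4, 268.4, 115.7]
orientation: [-1.61, -2.698, -0.002]
ft_force: [1.1, 2.6, -2.3]
width: 41.3
```

Run:
```python
from h import *
st()
```

```text
{'t': 19.55, 'qpos': [0.466, 0.513, 1.822, 0.001, 0.805, -0.029], 'ee_pos': [506.433, 268.425, 115.697], 'ft_force': [1.109, 2.597, -2.324], 'moment': [0.481, -0.273, 0.225], 'width': 41.297} yaw 118.34
```

Emit:
move_arm(deltas=[[255,0,0,0,0.05],[255,0,0,0,0.1]])

```text
t: 19.72
ee_pos: [506.5, 268.4, 115.7]
orientation: [-1.743, -2.614, -0.002]
ft_force: [1.2, 4.0, -3.1]
width: 41.5
```

Run:
```python
from h import *
st()
```

```text
{'t': 19.717, 'qpos': [0.466, 0.513, 1.822, 0.001, 0.805, 0.071], 'ee_pos': [506.488, 268.431, 115.668], 'ft_force': [1.229, 3.986, -3.069], 'moment': [0.484, -0.323, 0.322], 'width': 41.477} yaw 112.61
```

Emit:
move_arm(deltas=[[255,0,0,0,0.05],[255,0,0,0,0.1]])

```text
t: 19.88
ee_pos: [506.6, 268.5, 115.7]
orientation: [-1.871, -2.523, -0.002]
ft_force: [1.0, 3.4, -3.0]
width: 41.6
```

Run:
```python
from h import *
st()
```

```text
{'t': 19.883, 'qpos': [0.466, 0.513, 1.822, 0.001, 0.805, 0.171], 'ee_pos': [506.596, 268.477, 115.695], 'ft_force': [0.954, 3.407, -2.993], 'moment': [0.544, -0.308, 0.273], 'width': 41.577} yaw 106.88
```

Emit:
move_arm(deltas=[[255,0,0,0,0.05],[255,0,0,0,0.1]])

```text
t: 20.05
ee_pos: [506.7, 268.5, 115.7]
orientation: [1.995, 2.427, 0.002]
ft_force: [1.2, 3.2, -2.3]
width: 41.3
```

Run:
```python
from h import *
st()
```

```text
{'t': 20.05, 'qpos': [0.466, 0.513, 1.822, 0.001, 0.805, 0.271], 'ee_pos': [506.672, 268.482, 115.691], 'ft_force': [1.245, 3.23, -2.307], 'moment': [0.492, -0.387, 0.218], 'width': 41.324} yaw 101.15
```

Emit:
move_arm(deltas=[[255,0,0,0,0.05],[255,0,0,0,0.1]])

```text
t: 20.22
ee_pos: [506.8, 268.5, 115.7]
orientation: [-2.114, -2.324, -0.002]
ft_force: [2.9, 3.7, -3.9]
width: 41.9
```

Run:
```python
from h import *
st()
cv2.imwrite("pics/w20.png",get_image("wrist"));o=st()
```

```text
{'t': 20.217, 'qpos': [0.466, 0.513, 1.822, 0.001, 0.805, 0.371], 'ee_pos': [506.758, 268.503, 115.698], 'ft_force': [2.895, 3.675, -3.898], 'moment': [0.526, -0.392, 0.201], 'width': 41.911} yaw 95.42
{'t': 20.267, 'qpos': [0.466, 0.513, 1.822, 0.001, 0.805, 0.374], 'ee_pos': [506.769, 268.495, 115.691], 'ft_force': [1.518, 4.587, -4.0], 'moment': [0.546, -0.407, 0.082], 'width': 41.735} yaw 95.24
```

View pics/w20.png

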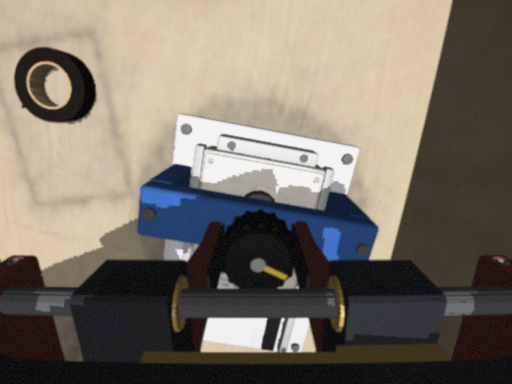

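Emit:
move_arm(deltas=[[255,0,0,0,0.05],[255,0,0,0,0.1]])

```text
t: 20.43
ee_pos: [506.8, 268.5, 115.7]
orientation: [-2.227, -2.216, -0.003]
ft_force: [3.4, 4.3, -3.9]
width: 41.6
```

Run:
```python
from h import *
st()
```

```text
{'t': 20.433, 'qpos': [0.466, 0.513, 1.822, 0.001, 0.805, 0.47], 'ee_pos': [506.846, 268.49, 115.703], 'ft_force': [3.424, 4.329, -3.946], 'moment': [0.64, -0.483, 0.239], 'width': 41.63} yaw 89.73
```

Emit:
move_arm(deltas=[[255,0,0,0,0.05],[255,0,0,0,0.1]])

```text
t: 20.6
ee_pos: [506.9, 268.5, 115.7]
orientation: [-2.335, -2.102, -0.003]
ft_force: [2.7, 4.8, -4.0]
width: 41.6
```

Run:
```python
from h import *
st()
```

```text
{'t': 20.6, 'qpos': [0.466, 0.514, 1.822, 0.001, 0.805, 0.57], 'ee_pos': [506.884, 268.456, 115.685], 'ft_force': [2.69, 4.776, -3.998], 'moment': [0.567, -0.456, 0.197], 'width': 41.63} yaw 84.0
```

Emit:
move_arm(deltas=[[255,0,0,0,0.05],[255,0,0,0,0.1]])

```text
t: 20.77
ee_pos: [507.0, 268.5, 115.7]
orientation: [2.437, 1.983, 0.003]
ft_force: [3.5, 3.3, -4.2]
width: 41.3
```

Run:
```python
from h import *
st()
```

```text
{'t': 20.767, 'qpos': [0.466, 0.514, 1.822, 0.001, 0.805, 0.67], 'ee_pos': [506.971, 268.464, 115.712], 'ft_force': [3.542, 3.294, -4.172], 'moment': [0.582, -0.56, 0.251], 'width': 41.337} yaw 78.27
```

Emit:
move_arm(deltas=[[255,0,0,0,0.05],[255,0,0,0,0.1]])

```text
t: 20.93
ee_pos: [507.1, 268.5, 115.7]
orientation: [2.533, 1.859, 0.003]
ft_force: [4.4, 2.8, -4.4]
width: 41.5
```

Run:
```python
from h import *
st()
```

```text
{'t': 20.933, 'qpos': [0.466, 0.514, 1.821, 0.0, 0.805, 0.77], 'ee_pos': [507.102, 268.473, 115.728], 'ft_force': [4.423, 2.807, -4.367], 'moment': [0.508, -0.614, 0.241], 'width': 41.521} yaw 72.54
```

Emit:
move_arm(deltas=[[255,0,0,0,0.05],[255,0,0,0,0.1]])

```text
t: 21.1
ee_pos: [507.1, 268.4, 115.7]
orientation: [2.623, 1.73, 0.003]
ft_force: [4.0, 2.7, -4.4]
width: 41.5
```

Run:
```python
from h import *
st()
```

```text
{'t': 21.1, 'qpos': [0.466, 0.514, 1.821, 0.0, 0.804, 0.87], 'ee_pos': [507.147, 268.427, 115.7], 'ft_force': [4.018, 2.661, -4.368], 'moment': [0.496, -0.669, 0.26], 'width': 41.476} yaw 66.81
```

Emit:
move_arm(deltas=[[255,0,0,0,0.05],[255,0,0,0,0.1]])

```text
t: 21.27
ee_pos: [507.2, 268.4, 115.7]
orientation: [2.706, 1.596, 0.003]
ft_force: [4.6, 2.9, -5.7]
width: 41.9
```

Run:
```python
from h import *
st()
```

```text
{'t': 21.267, 'qpos': [0.466, 0.514, 1.821, 0.0, 0.804, 0.97], 'ee_pos': [507.2, 268.365, 115.693], 'ft_force': [4.596, 2.876, -5.704], 'moment': [0.468, -0.736, 0.32], 'width': 41.879} yaw 61.08
```

Emit:
move_arm(deltas=[[255,0,0,0,0.05],[255,0,0,0,0.1]])

```text
t: 21.43
ee_pos: [507.3, 268.3, 115.7]
orientation: [2.782, 1.459, 0.004]
ft_force: [5.5, 2.6, -5.0]
width: 41.5
```

Run:
```python
from h import *
st()
```

```text
{'t': 21.433, 'qpos': [0.466, 0.514, 1.821, 0.0, 0.804, 1.07], 'ee_pos': [507.285, 268.343, 115.712], 'ft_force': [5.543, 2.574, -5.049], 'moment': [0.356, -0.727, 0.305], 'width': 41.55} yaw 55.36
```

Emit:
move_arm(deltas=[[255,0,0,0,0.05],[255,0,0,0,0.1]])

```text
t: 21.6
ee_pos: [507.3, 268.3, 115.7]
orientation: [2.851, 1.319, 0.004]
ft_force: [4.6, 2.9, -4.7]
width: 41.7
```

Run:
```python
from h import *
st()
```

```text
{'t': 21.6, 'qpos': [0.466, 0.514, 1.821, -0.0, 0.804, 1.17], 'ee_pos': [507.349, 268.318, 115.713], 'ft_force': [4.567, 2.861, -4.696], 'moment': [0.326, -0.718, 0.35], 'width': 41.657} yaw 49.65
```

Emit:
move_arm(deltas=[[255,0,0,0,0.05],[255,0,0,0,0.1]])

```text
t: 21.77
ee_pos: [507.4, 268.2, 115.7]
orientation: [2.914, 1.175, 0.004]
ft_force: [5.1, 1.8, -5.4]
width: 41.7
```

Run:
```python
from h import *
st()
```

```text
{'t': 21.767, 'qpos': [0.466, 0.514, 1.821, -0.0, 0.804, 1.27], 'ee_pos': [507.377, 268.244, 115.694], 'ft_force': [5.076, 1.834, -5.402], 'moment': [0.284, -0.865, 0.441], 'width': 41.671} yaw 43.92
```

Emit:
move_arm(deltas=[[255,0,0,0,0.05],[255,0,0,0,0.1]])

```text
t: 21.93
ee_pos: [507.4, 268.2, 115.7]
orientation: [2.969, 1.028, 0.004]
ft_force: [5.4, 1.2, -5.5]
width: 41.6
```

Run:
```python
from h import *
st()
```

```text
{'t': 21.933, 'qpos': [0.466, 0.514, 1.821, -0.0, 0.804, 1.37], 'ee_pos': [507.445, 268.2, 115.707], 'ft_force': [5.385, 1.217, -5.521], 'moment': [0.251, -0.935, 0.322], 'width': 41.574} yaw 38.19
```

Emit:
move_arm(deltas=[[255,0,0,0,0.05],[255,0,0,0,0.1]])

```text
t: 22.1
ee_pos: [507.5, 268.1, 115.7]
orientation: [-3.016, -0.878, -0.004]
ft_force: [4.6, 1.3, -5.3]
width: 42.0
```

Run:
```python
from h import *
st();cv2.imwrite("pics/w21.png",get_image("wrist"));o=st()
```

```text
{'t': 22.1, 'qpos': [0.466, 0.514, 1.821, -0.001, 0.804, 1.47], 'ee_pos': [507.488, 268.135, 115.715], 'ft_force': [4.637, 1.278, -5.282], 'moment': [0.135, -0.85, 0.44], 'width': 41.962} yaw 32.46
{'t': 22.15, 'qpos': [0.466, 0.514, 1.821, -0.001, 0.804, 1.473], 'ee_pos': [507.51, 268.124, 115.726], 'ft_force': [6.467, 1.111, -5.702], 'moment': [0.135, -0.876, 0.218], 'width': 41.841} yaw 32.27
```

View pics/w21.png

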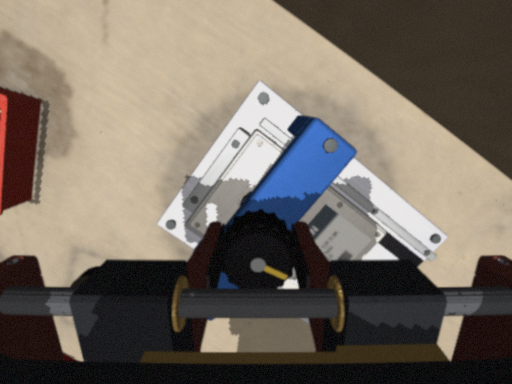

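Run:
```python
import numpy as np
d=[(161.3,.258),(152.7,.272),(144.1,.192),(135.5,.213),(129.8,.238),(124.1,.225),(118.3,.225),(112.6,.322),(106.9,.273),(101.2,.218),(95.4,.201),(89.7,.239),(84,.197),(78.3,.251),(72.5,.241),(66.8,.26),(61.1,.32),(55.4,.305),(49.65,.35),(43.9,.441),(38.2,.322),(32.5,.44)]
y,m=np.array(d).T; a=161.3-y
def mod(T): 
    x=a-T; return np.where(x<0,0,np.where(x<15,.11*x/15,.11+.07*(x-15)/90))
for T in range(75,130,4):
    r=m-mod(T); b=r.mean(); print(161.3-T,round(b,3),round(np.sqrt(((r-b)**2).mean()),4))
```

```text
86.30000000000001 0.224 0.0478
82.30000000000001 0.229 0.0445
78.30000000000001 0.234 0.0414
74.30000000000001 0.238 0.039
70.30000000000001 0.242 0.0384
66.30000000000001 0.246 0.0385
62.30000000000001 0.25 0.0402
58.30000000000001 0.254 0.0427
54.30000000000001 0.258 0.0478
50.30000000000001 0.261 0.0523
46.30000000000001 0.265 0.0565
42.30000000000001 0.268 0.061
38.30000000000001 0.271 0.0642
34.30000000000001 0.272 0.067
```

Emit:
move_arm(deltas=[[255,0,0,0,0.05],[255,0,0,0,0.1],[255,0,0,0,0.15]])

```text
t: 22.4
ee_pos: [507.5, 268.0, 115.7]
orientation: [3.074, 0.65, 0.004]
ft_force: [5.5, 0.9, -5.4]
width: 41.9
```

Run:
```python
from h import *
st()
```

```text
{'t': 22.4, 'qpos': [0.465, 0.514, 1.821, -0.001, 0.804, 1.62], 'ee_pos': [507.528, 268.022, 115.708], 'ft_force': [5.474, 0.859, -5.441], 'moment': [0.042, -0.945, 0.399], 'width': 41.862} yaw 23.88
```

Emit:
move_arm(deltas=[[255,0,0,0,0.05],[255,0,0,0,0.1],[255,0,0,0,0.15]])

```text
t: 22.65
ee_pos: [507.6, 267.9, 115.7]
orientation: [3.114, 0.418, 0.004]
ft_force: [5.5, 0.7, -5.2]
width: 41.3
```

Run:
```python
from h import *
st()
```

```text
{'t': 22.65, 'qpos': [0.465, 0.514, 1.821, -0.001, 0.804, 1.77], 'ee_pos': [507.59, 267.89, 115.713], 'ft_force': [5.46, 0.706, -5.217], 'moment': [-0.027, -1.024, 0.345], 'width': 41.274} yaw 15.28
```

Emit:
move_arm(deltas=[[255,0,0,0,0.05],[255,0,0,0,0.1],[255,0,0,0,0.15]])

```text
t: 22.9
ee_pos: [507.6, 267.8, 115.7]
orientation: [-3.136, -0.183, -0.004]
ft_force: [6.4, 0.7, -5.7]
width: 41.8
```

Run:
```python
from h import *
st()
```

```text
{'t': 22.9, 'qpos': [0.465, 0.514, 1.821, -0.001, 0.804, 1.92], 'ee_pos': [507.608, 267.81, 115.724], 'ft_force': [6.407, 0.738, -5.689], 'moment': [-0.21, -0.962, 0.399], 'width': 41.754} yaw 6.69
```

Emit:
move_arm(deltas=[[255,0,0,0,0.05],[255,0,0,0,0.1],[255,0,0,0,0.15]])

```text
t: 23.15
ee_pos: [507.6, 267.7, 115.7]
orientation: [3.141, -0.052, 0.004]
ft_force: [6.0, -1.0, -3.6]
width: 41.3
```

Run:
```python
from h import *
st()
```

```text
{'t': 23.15, 'qpos': [0.465, 0.514, 1.821, -0.002, 0.804, 2.07], 'ee_pos': [507.583, 267.671, 115.687], 'ft_force': [6.02, -1.019, -3.638], 'moment': [-0.244, -0.971, 0.43], 'width': 41.28} yaw -1.9
```

Emit:
move_arm(deltas=[[255,0,0,0,0.05],[255,0,0,0,0.1],[255,0,0,0,0.15]])

```text
t: 23.4
ee_pos: [507.6, 267.6, 115.7]
orientation: [-3.128, 0.287, -0.004]
ft_force: [7.3, -2.9, -4.4]
width: 41.3
```

Run:
```python
from h import *
st();cv2.imwrite("pics/w22.png",get_image("wrist"));o=st()
```

```text
{'t': 23.4, 'qpos': [0.465, 0.514, 1.821, -0.002, 0.804, 2.22], 'ee_pos': [507.59, 267.56, 115.71], 'ft_force': [7.259, -2.935, -4.427], 'moment': [-0.353, -0.873, 0.388], 'width': 41.34} yaw -10.49
{'t': 23.45, 'qpos': [0.465, 0.514, 1.821, -0.002, 0.805, 2.223], 'ee_pos': [507.571, 267.532, 115.698], 'ft_force': [5.91, -2.325, -4.576], 'moment': [-0.337, -1.012, 0.191], 'width': 41.308} yaw -10.69
```

View pics/w22.png

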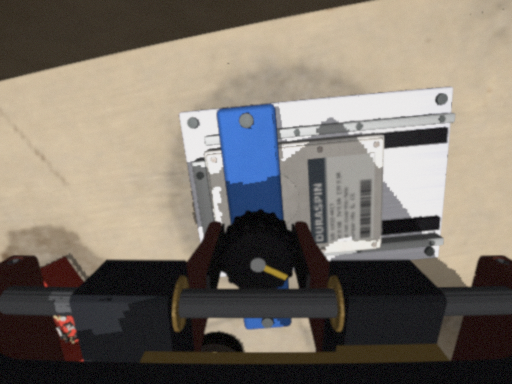

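Run:
```python
import numpy as np
d=[(161.3,.258),(152.7,.272),(144.1,.192),(135.5,.213),(129.8,.238),(124.1,.225),(118.3,.225),(112.6,.322),(106.9,.273),(101.2,.218),(95.4,.201),(89.7,.239),(84,.197),(78.3,.251),(72.5,.241),(66.8,.26),(61.1,.32),(55.4,.305),(49.65,.35),(43.9,.441),(38.2,.322),(32.5,.44),(23.9,.399),(15.3,.345),(6.7,.399),(-1.9,.43),(-10.5,.388)]
y,m=np.array(d).T; a=161.3-y
def mod(T): 
    x=a-T; return np.where(x<0,0,np.where(x<15,.11*x/15,.11+.07*(x-15)/90))
for T in range(75,130,4):
    r=m-mod(T); b=r.mean(); print(161.3-T,round(b,3),round(np.sqrt(((r-b)**2).mean()),4))
```

```text
86.30000000000001 0.226 0.0447
82.30000000000001 0.23 0.0417
78.30000000000001 0.234 0.039
74.30000000000001 0.238 0.037
70.30000000000001 0.242 0.0364
66.30000000000001 0.246 0.0365
62.30000000000001 0.25 0.038
58.30000000000001 0.254 0.0402
54.30000000000001 0.257 0.0445
50.30000000000001 0.261 0.0485
46.30000000000001 0.264 0.0522
42.30000000000001 0.268 0.0561
38.30000000000001 0.271 0.059
34.30000000000001 0.273 0.0622
```

Emit:
move_arm(deltas=[[255,0,0,0,0.05],[255,0,0,0,0.1],[255,0,0,0,0.15],[255,0,0,0,0.2],[255,0,0,0,0.23]])

```text
t: 23.87
ee_pos: [507.5, 267.4, 115.7]
orientation: [3.075, -0.644, 0.003]
ft_force: [6.7, -2.7, -4.1]
width: 41.3
```

Run:
```python
from h import *
st();cv2.imwrite("pics/w23.png",get_image("wrist"));o=st()
```

```text
{'t': 23.867, 'qpos': [0.465, 0.514, 1.822, -0.002, 0.805, 2.45], 'ee_pos': [507.508, 267.372, 115.688], 'ft_force': [6.689, -2.746, -4.052], 'moment': [-0.454, -0.968, 0.408], 'width': 41.259} yaw -23.67
{'t': 23.917, 'qpos': [0.465, 0.514, 1.822, -0.002, 0.805, 2.451], 'ee_pos': [507.521, 267.403, 115.719], 'ft_force': [5.537, -1.98, -4.928], 'moment': [-0.398, -0.902, 0.221], 'width': 41.065} yaw -23.74
```

View pics/w23.png

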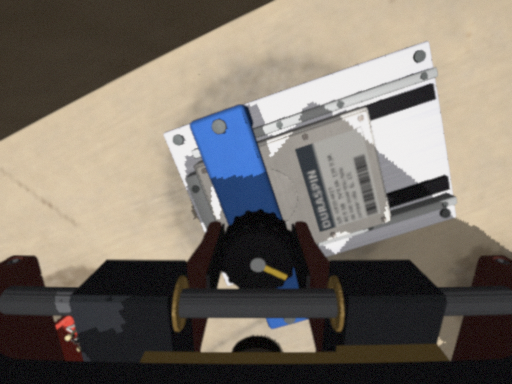

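Release, then lift straight up and inspect.

Emit:
move_arm(deltas=[[0,0,0,0,0],[0,0,0,0,0],[0,0,0,0,0],[0,0,0,0,0],[0,0,0,0,0]])

```text
t: 24.33
ee_pos: [506.1, 267.7, 115.7]
orientation: [3.074, -0.646, -0.001]
ft_force: [0.4, 0.6, -0.2]
width: 71.2
```

Emit:
move_arm(deltas=[[0,0,0,0,0],[0,0,0,0,0],[0,0,0,-0.01,0],[0,0,0,-0.03,0],[0,0,0,-0.05,0]])

```text
t: 24.75
ee_pos: [505.9, 267.5, 166.2]
orientation: [3.073, -0.647, -0.002]
ft_force: [-0.8, 0.4, 0.3]
width: 87.9
```

Emit:
move_arm(deltas=[[0,0,0,-0.02,0],[0,0,0,-0.04,0],[0,0,0,-0.06,0],[0,0,0,-0.08,0],[0,0,0,-0.08,0]])

```text
t: 25.17
ee_pos: [508.4, 268.8, 250.5]
orientation: [-3.07, 0.646, -0.009]
ft_force: [0.8, 1.0, -0.0]
width: 87.7
```

Emit:
move_arm(deltas=[[0,0,0,0,0],[0,0,0,0,0],[0,0,0,0,0],[0,0,0,0,0],[0,0,0,0,0]])

```text
t: 25.58
ee_pos: [506.0, 267.5, 244.7]
orientation: [3.073, -0.647, -0.002]
ft_force: [-0.2, -0.6, -0.4]
width: 87.8
```

Run:
```python
from h import *
o=st();cv2.imwrite("pics/w24.png",get_image("wrist"));
cv2.imwrite("pics/s24.png",cv2.resize(get_image("side")[200:300,120:260],None,fx=5,fy=5))
for n in ["drive_centre","tape","snips","tub","stop_face"]: print(n,[(np.round(r["location"],1),round(r["conf"],2)) for r in place_of("side",n)][:2])
```

```text
{'t': 25.583, 'qpos': [0.466, 0.338, 1.74, -0.0, 1.065, 2.452], 'ee_pos': [505.957, 267.506, 244.67], 'ft_force': [-0.163, -0.645, -0.421], 'moment': [0.038, 0.019, -0.037], 'width': 87.831} yaw -23.79
drive_centre [(array([502.9, 234.1,  30.4]), 0.82), (array([158.3, 312.3,  11.1]), 0.78)]
tape [(array([322.1, 348.1,   3.2]), 0.7)]
snips [(array([ 418.6, -133.2,   -0.7]), 0.59)]
tub [(array([ 401.6, -330.5,    3.1]), 0.56)]
stop_face [(array([509.4, 307.6,  26.7]), 0.96)]
```

View pics/w24.png

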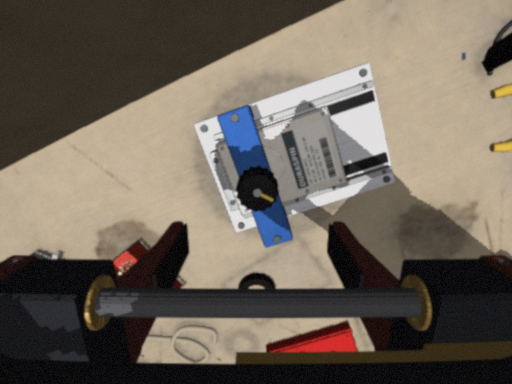

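View pics/s24.png

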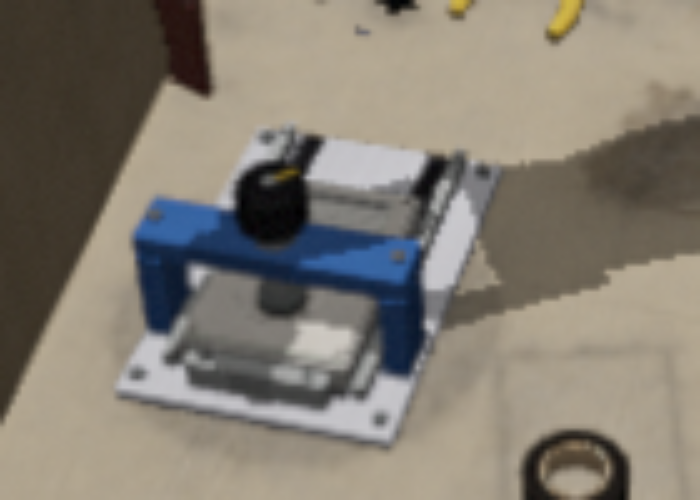

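Run:
```python
from h import *
print(close_job())
```

```text
the job is handed in; nothing more can be done
None
```

I pushed the drive home against the end stop, turned the knob to about a quarter turn past the touch, let go, lifted clear and handed the job in at about 26 s. No verdict came back.

- **Push:** I pushed with closed fingers. Sliding force was about 3–5 N. At the stop the force rose to about 20 N with no more movement, and I backed off there.
- **Touch:** The turning moment ran at about 0.24 N m and rose to about 0.40 N m. A fit to the readings puts the start of the touch about 190° into the turn, give or take 6°. The readings were noisy, by about 0.04 N m.
- **Tightening:** I stopped about 92° past the start of the touch, or about 77° past the end of the 15° step. Both are inside the 45 to 130° window. I had no direct reading of the foot's force on the drive.
- **After release:** The yellow index line had not turned back, and it showed no slip during turning. The drive centre was about 74 mm from the stop face, where 75 mm is nominal. Tub, snips and tape read within about 5 mm of their start positions, which is about the accuracy of that measurement.

One thing disagreed: the knob axis I used was 1–2 mm off. That put up to about 7 N of side force on the fingers while turning, and I partly corrected it on the way.

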